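# Pack a bench cool box flush with cold packs round its temperature logger

### The job

Slide the cover of the cool box fully back to its stop, make room in the row and stand the orange temperature logger in the middle, between the two pairs of cold packs that are already in the box, and pack every cold pack standing on the bench into the row as well, on edge like the others, in any places. All of them must stand upright on the chamber floor with nothing above the rim; then slide the cover shut to its front stop, which it only reaches if nothing stands proud. Leave the beaker and the timer where they are.

Things in the scene. Friction and masses are not known exactly. Their poses are not given: they have to be found in the camera images.
- cool_box: white bench cool box, fixed. Origin on the bench under the centre of its open chamber; x away from the robot towards the cooling unit, y along the row of packs, z up. Rim 67 mm above the bench, walls 12 mm. Behind the chamber, x = 45 to 156 mm, the cooling unit, as high as the rim. Cover rails along both sides (y = +-128 to +-133 mm) rise to 79 mm above the bench
- chamber_floor (a point): centre of the chamber's floor, 14 mm above the bench, axes as cool_box. Chamber inside: 90 mm in x (+-45), 244 mm in y (+-122), 53 mm deep, so packs and logger standing in it end 3 mm below the rim. Packs stand with their 80 mm along x and their 22 mm along y, the direction of the row
- cover (a joint): flat sliding cover, underside 68 mm and top 72 mm above the bench; 0 = shut (front stop), 0.096 m = fully back over the cooling unit (rear stop, the chamber all clear); opens along the box's +x, about 1.5 N friction, stays where it is left. It passes over things up to 54 mm tall on the chamber floor; its front edge stops against anything higher
- cover_grip (a point): centre of the black bar grip on the cover, 81 mm above the bench: 12 mm thick along the box's x, 76 mm along y, 18 mm high (its foot, the cover's top, is 72 mm above the bench); moves with the cover; with the cover shut it is 31 mm before the chamber's centre
- pack_1: pale blue hard-shell cold pack, a block 80 x 22 x 50 mm (own x, y, z), 0.09 kg, white plug in its top; origin at the centre of its underside, z up as it stands on edge. In the cool box from the start: pack_1 to pack_4 in this order from the +y end, in two tight pairs (1, 2) and (3, 4), a gap of 36 to 40 mm between pack_2 and pack_3, free space at the ends
- pack_2: pale blue hard-shell cold pack, a block 80 x 22 x 50 mm (own x, y, z), 0.09 kg, white plug in its top; origin at the centre of its underside, z up as it stands on edge. In the cool box from the start: pack_1 to pack_4 in this order from the +y end, in two tight pairs (1, 2) and (3, 4), a gap of 36 to 40 mm between pack_2 and pack_3, free space at the ends
- pack_3: pale blue hard-shell cold pack, a block 80 x 22 x 50 mm (own x, y, z), 0.09 kg, white plug in its top; origin at the centre of its underside, z up as it stands on edge. In the cool box from the start: pack_1 to pack_4 in this order from the +y end, in two tight pairs (1, 2) and (3, 4), a gap of 36 to 40 mm between pack_2 and pack_3, free space at the ends
- pack_4: pale blue hard-shell cold pack, a block 80 x 22 x 50 mm (own x, y, z), 0.09 kg, white plug in its top; origin at the centre of its underside, z up as it stands on edge. In the cool box from the start: pack_1 to pack_4 in this order from the +y end, in two tight pairs (1, 2) and (3, 4), a gap of 36 to 40 mm between pack_2 and pack_3, free space at the ends
- pack_5: pale blue hard-shell cold pack, a block 80 x 22 x 50 mm (own x, y, z), 0.09 kg, white plug in its top; origin at the centre of its underside, z up as it stands on edge. Stands on the bench to the left of the cool box at the start; absent in some runs
- pack_6: pale blue hard-shell cold pack, a block 80 x 22 x 50 mm (own x, y, z), 0.09 kg, white plug in its top; origin at the centre of its underside, z up as it stands on edge. Stands on the bench to the left of the cool box at the start; absent in some runs
- pack_7: pale blue hard-shell cold pack, a block 80 x 22 x 50 mm (own x, y, z), 0.09 kg, white plug in its top; origin at the centre of its underside, z up as it stands on edge. Stands on the bench to the left of the cool box at the start; absent in some runs
- pack_8: pale blue hard-shell cold pack, a block 80 x 22 x 50 mm (own x, y, z), 0.09 kg, white plug in its top; origin at the centre of its underside, z up as it stands on edge. Stands on the bench to the left of the cool box at the start; absent in some runs
- trip_logger: orange temperature logger with a dark face and small display on top, a block 80 x 44 x 50 mm (own x, y, z), about 0.13 kg; origin at the centre of its underside, z up; stands on the bench to the left of the cool box at the start; its 44 mm thickness (own y) goes along the row, its 80 mm along the box's x, either way round
- beaker: empty glass beaker, 72 mm across and 97 mm high, behind the work; origin at the centre of its underside; to be left alone
- timer: white timer with coloured buttons, 66 x 66 x 19 mm, lying in front of the cool box; origin at the centre of its underside; to be left alone
Not all that is in view belongs to the job. Leave any red look-alike of the pack_8 alone.

How it is judged:
On the way, in this order (a step that is already met when the one before it is completed fails the run):
1. the cover is slid fully back to its rear stop (within 4 mm) (value of joint cover above 0.092 m), for 0.2 s.
2. with the cover still back, the logger stands between pack_2 and pack_3 and every pack stands upright on the chamber floor, nothing above the rim (z of pack_1 in the frame of cool_box between 0.011 and 0.0175 m and angle between each of pack_1, pack_2, pack_3, pack_4, pack_5, pack_6, pack_7, pack_8, trip_logger's own z axis and vertical below 0.1 rad and x of pack_1 in the frame of cool_box between -0.009 and 0.009 m and z of pack_2 in the frame of cool_box between 0.011 and 0.0175 m and x of pack_2 in the frame of cool_box between -0.009 and 0.009 m and z of pack_3 in the frame of cool_box between 0.011 and 0.0175 m and x of pack_3 in the frame of cool_box between -0.009 and 0.009 m and z of pack_4 in the frame of cool_box between 0.011 and 0.0175 m and x of pack_4 in the frame of cool_box between -0.009 and 0.009 m and z of pack_5 in the frame of cool_box between 0.011 and 0.0175 m and x of pack_5 in the frame of cool_box between -0.009 and 0.009 m and z of pack_6 in the frame of cool_box between 0.011 and 0.0175 m and x of pack_6 in the frame of cool_box between -0.009 and 0.009 m and z of pack_7 in the frame of cool_box between 0.011 and 0.0175 m and x of pack_7 in the frame of cool_box between -0.009 and 0.009 m and z of pack_8 in the frame of cool_box between 0.011 and 0.0175 m and x of pack_8 in the frame of cool_box between -0.009 and 0.009 m and z of trip_logger in the frame of cool_box between 0.011 and 0.0175 m and x of trip_logger in the frame of cool_box between -0.009 and 0.009 m and (y of each of trip_logger, pack_3 in the frame of pack_2 above 0 m or y of each of trip_logger, pack_3 in the frame of pack_2 below 0 m) and (y of each of trip_logger, pack_2 in the frame of pack_3 above 0 m or y of each of trip_logger, pack_2 in the frame of pack_3 below 0 m) and value of joint cover above 0.08 m), for 0.2 s.
At the end, for the whole second after the job is handed in: cover shut to within 3 mm of its front stop; logger and all packs present stand in the chamber on its floor (underside within 3 mm of it, tilt under 0.1 rad), each centred in the box's x within 9 mm, and at rest; the logger is between pack_2 and pack_3 (z of pack_1 in the frame of cool_box between 0.011 and 0.0175 m and angle between each of pack_1, pack_2, pack_3, pack_4, pack_5, pack_6, pack_7, pack_8, trip_logger's own z axis and vertical below 0.1 rad and x of pack_1 in the frame of cool_box between -0.009 and 0.009 m and z of pack_2 in the frame of cool_box between 0.011 and 0.0175 m and x of pack_2 in the frame of cool_box between -0.009 and 0.009 m and z of pack_3 in the frame of cool_box between 0.011 and 0.0175 m and x of pack_3 in the frame of cool_box between -0.009 and 0.009 m and z of pack_4 in the frame of cool_box between 0.011 and 0.0175 m and x of pack_4 in the frame of cool_box between -0.009 and 0.009 m and z of pack_5 in the frame of cool_box between 0.011 and 0.0175 m and x of pack_5 in the frame of cool_box between -0.009 and 0.009 m and z of pack_6 in the frame of cool_box between 0.011 and 0.0175 m and x of pack_6 in the frame of cool_box between -0.009 and 0.009 m and z of pack_7 in the frame of cool_box between 0.011 and 0.0175 m and x of pack_7 in the frame of cool_box between -0.009 and 0.009 m and z of pack_8 in the frame of cool_box between 0.011 and 0.0175 m and x of pack_8 in the frame of cool_box between -0.009 and 0.009 m and z of trip_logger in the frame of cool_box between 0.011 and 0.0175 m and x of trip_logger in the frame of cool_box between -0.009 and 0.009 m and (y of each of trip_logger, pack_3 in the frame of pack_2 above 0 m or y of each of trip_logger, pack_3 in the frame of pack_2 below 0 m) and (y of each of trip_logger, pack_2 in the frame of pack_3 above 0 m or y of each of trip_logger, pack_2 in the frame of pack_3 below 0 m) and linear speed of each of pack_1, pack_2, pack_3, pack_4, pack_5, pack_6, pack_7, pack_8, trip_logger below 0.02 m/s and value of joint cover below 0.003 m); the robot touches nothing.
It fails at once if the beaker or the timer is shifted more than 4 cm or the beaker is knocked over (distance of any of beaker, timer from where it was at the start of the episode above 0.04 m or angle between beaker's own z axis and vertical above 0.5 rad).
Of pack_5, pack_6, pack_7, pack_8 only 2 to 4 are there at a start; the rules pass over those that are not, and their reading is None.
At some moment in a run one of trip_logger may be knocked a few centimetres aside while the robot is not near it.
It also fails if it takes over 210 s, if anything falls off the work surface, if the arm or the gripper's body presses on something with over 40 N, if the wrist force passes 120 N, or if a joint passes its speed limit or range.

### The arm

A 6-joint arm with a two-finger parallel gripper is mounted at the origin on a cart in front of the work surface, level with it; the furniture and walls round the work are solid. World frame = base frame: x ahead of the robot, y to its left, z up, the work surface at z = 0. Lengths are in m, angles in rad, forces in N, time in s.
With the tool pointing down it reaches from about 0.325 to 0.9 m from the base axis. Payload 6.1 kg.
Tool frame: the origin (TCP) lies between the finger pads; the fingertips stand tip_reach ahead of it and the grasp point (between the pads) lies 2 mm behind it (tip_reach is the distance from the TCP to the fingertips, in m); z points along the fingers, y is the line along which they close (so a half turn about z gives the same grasp; the last joint's range is limited). The gripper opens to 85 mm and grips with 20 to 120 N. Pads are 22 mm wide; open, the fingers measure 114 mm over their backs; the gripper's body (76 mm by 85 mm) begins 54 mm behind the grasp point. The pads swing forward as they close: fully open they stand 13 mm farther back than shut.
Start: joints at [1.032, 0.22, 1.526, -0, 1.395, -0.126], TCP at [0.251, 0.572, 0.248] pointing down, gripper open.
Joint ranges: [-2.98, 2.98], [-0.91, 2.08], [0.09, 2.57], [-1.24, 4.39], [0.2, 2.65], [-2.68, 2.68]. Speed limits (rad/s): [2.57, 2.57, 3.01, 3.14, 3.14, 3.14].

### API

Orientations are given as a rotation vector (axis times angle).
In Python, from rig import get_state, grab_frame, camera_params, job_done, find_in, masks_of, tip_reach gives the robot as it stands.
- The arm moves only by the tool apply_moves, never from a script. Its argument "series" is a list of rows, each a list of 7 numbers: the shift along the tool's x, y, z in m, then the turn, a rotation vector about the tool's x, y, z in degrees, then the closure, from 0 (fully open) to 1 (shut). In form: [[x, y, z, ax, ay, az, grip], ...]. A call has exactly 5 rows; each row shifts and turns the commanded pose from where the row before left it, along the tool's axes as they then stand; what a row does not reach is not made up. A row lasts 1/12 s, in which the tool goes at most 41.7 mm and 7.16 degrees, less where a joint would pass 70% of its speed; a pose out of reach is approached as far as the arm can. A call with a gripper value outside its range is refused whole. The fingers move at their own pace and stop on an object; "newtons" is the grip in N (left out, the last holds). Time passes only in rows, so rows that do not move let the fingers close, or fill a call up. It gives the time, the measured TCP pose, the force, the opening and the grip force at its end, in the units of the state.
- get_state(): the state, without advancing time (a new reading comes with each control period).
- grab_frame(name): name is "scene" or "top"; returns the picture (384x512x3 uint8, red, green, blue); there is no depth.
- camera_params(name): a dict with "K" (3x3 intrinsics, pixels), "cam_to_world" (4x4, takes a point from camera to world coordinates). Camera axes: x right, y down, z forward; pixel columns grow to the right and rows downward; lengths in m; the calibration is good to about 2 mm. A picture is of the moment at which its call begins. camera_params takes no time and is no camera call.
- job_done(): hands the job in; it is judged then, once.
Trained networks look in the newest picture that a camera, given by its name, has taken for a name from the list of things; names that differ only in an ending like _2 or _b are one class to them, and where a whole thing is asked for, a point or a joint stands for the part that bears it (a point fixed in the world has none). Each returns a list of dicts, best first, with "score" (0 to 1); they miss things now and then, are a little off and sometimes report something else, mostly with a low value. They report only what shows in the picture. A call takes as long as a camera call. They do not tell look-alikes from the thing itself.
- find_in(camera, query): "extent" ([centre column, centre row, width, height] in pixels, round what is visible of it).
- masks_of(camera, query): "mask" (384x512 bool, what is visible of it) and "extent" ([centre column, centre row, width, height] in pixels, round what is visible of it).
The state is a dict: "time_s": time; "q": joint angles; "joint_velocities": joint speeds; "joint_efforts": joint torques, N m; "tcp_pos": TCP position; "tool_rot": TCP orientation; "contact_force": force on the tool from outside, world axes, zero at the start; "moment": the same for the moment, N m; "width": opening from 0.0 (shut) to 1.0 (fully open); "finger_force": force on a finger pad.
Only numpy, scipy, OpenCV 4.12 (cv2) and the standard library are available. Lean on these libraries where they do the work, as an engineer would, in place of code of your own. Each camera call takes 0.05 s, during which the arm holds its last target. There are 200 camera calls.

## Working session

There is one attempt and no reset: what is moved stays moved. The work goes in short steps, Python scripts to look and compute and a tool call to move; the robot and the scene stay as the last step left them, time stands still between calls to the robot, and variables do not carry over. Pictures are saved under pics/ and viewed, at most 14 in all, crops included, and the job is handed in when it is done.

Besides the shell and the picture viewer there is one more tool, called after "Emit:" as name([rows], argument=value, ...), one row to a line, values as JSON. apply_moves: Moves the arm, as the interface text tells. Its arguments: {"type":"object","properties":{"series":{"type":"array","items":{"type":"array","items":{"type":"number"}}},"newtons":{"type":"number"}},"required":["series"]}

```bash
mkdir -p pics; ls
python3 - <<'E'
from rig import *
import cv2,numpy as np
print(get_state()); print(tip_reach if not callable(tip_reach) else tip_reach())
for n in("scene","top"):
    im=grab_frame(n); cv2.imwrite(f"pics/{n}0.png",im[:,:,::-1]); p=camera_params(n); print(n,np.round(p["K"],1).tolist(),np.round(p["cam_to_world"],3).tolist())
    for q in("pack_1","trip_logger","cover_grip","cool_box","timer","beaker"):
        for d in find_in(n,q): print(q,round(d["score"],2),np.round(d["extent"]))
E
```

```text
pics
{'time_s': 0.0, 'q': array([ 1.03189182e+00,  2.21244347e-01,  1.52759390e+00,  1.07282844e-05,
        1.39470582e+00, -1.26101352e-01]), 'joint_velocities': array([-0.0009695 , -0.00106802, -0.00108374,  0.00141209, -0.00142658,
        0.00061396]), 'joint_efforts': array([ 1.38881287e-04, -4.96900713e+01, -3.89393985e+01, -1.94049640e-04,
        1.12641629e-02, -1.86818625e-05]), 'tcp_pos': array([0.25044484, 0.57200943, 0.24719704]), 'tool_rot': array([-6.43705497e-01, -3.07427631e+00,  2.89136135e-03]), 'contact_force': array([-0.62245739,  0.0366158 ,  0.16954311]), 'moment': array([-0.0481331 ,  0.04473268,  0.01565347]), 'finger_force': 0.0, 'width': 1.0025655930986126}
0.017
scene [[364.2, 0.0, 254.0], [0.0, 364.2, 187.1], [0.0, 0.0, 1.0]] [[-0.625, -0.682, 0.379, 0.053], [-0.78, 0.538, -0.32, 0.503], [0.014, -0.496, -0.868, 1.268], [0.0, 0.0, 0.0, 1.0]]
pack_1 0.71 [242. 212.  23.  20.]
pack_1 0.66 [238. 188.  16.  18.]
pack_1 0.49 [260. 201.  14.  25.]
pack_1 0.45 [181. 311.  16.  23.]
trip_logger 0.69 [332. 156.  55.  44.]
trip_logger 0.68 [228. 225.  19.  32.]
cover_grip 0.8 [332. 155.  60.  41.]
cool_box 0.68 [321. 155.  81.  77.]
timer 0.52 [355. 178.  21.  17.]
timer 0.51 [333. 155.  58.  48.]
beaker 0.77 [227. 154.  19.  28.]
top [[377.7, 0.0, 252.4], [0.0, 377.7, 194.4], [0.0, 0.0, 1.0]] [[0.01, -0.992, 0.127, 0.437], [-1.0, -0.009, 0.01, 0.067], [-0.008, -0.128, -0.992, 1.303], [0.0, 0.0, 0.0, 1.0]]
pack_1 0.74 [232. 214.   6.  24.]
pack_1 0.7 [120. 259.  28.  14.]
pack_1 0.67 [249. 186.   5.  20.]
pack_1 0.59 [260. 218.  14.  21.]
trip_logger 0.74 [212. 216.  20.  26.]
cover_grip 0.73 [363. 224.  85.  32.]
cool_box 0.89 [358. 212.  86.  65.]
cool_box 0.69 [361. 223.  78.  36.]
cool_box 0.59 [211. 216.  16.  24.]
timer 0.84 [369. 261.  20.  20.]
beaker 0.67 [268. 144.  19.  26.]
```

Run:
```python
import cv2
a=cv2.imread("pics/top0.png"); cv2.imwrite("pics/topc.png",cv2.resize(a[120:320,90:430],None,fx=2.35,fy=2.35,interpolation=cv2.INTER_CUBIC))
a=cv2.imread("pics/scene0.png"); cv2.imwrite("pics/scenec.png",cv2.resize(a[110:340,120:400],None,fx=2.6,fy=2.6,interpolation=cv2.INTER_CUBIC))
```

```text
(no output)
```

View pics/topc.png

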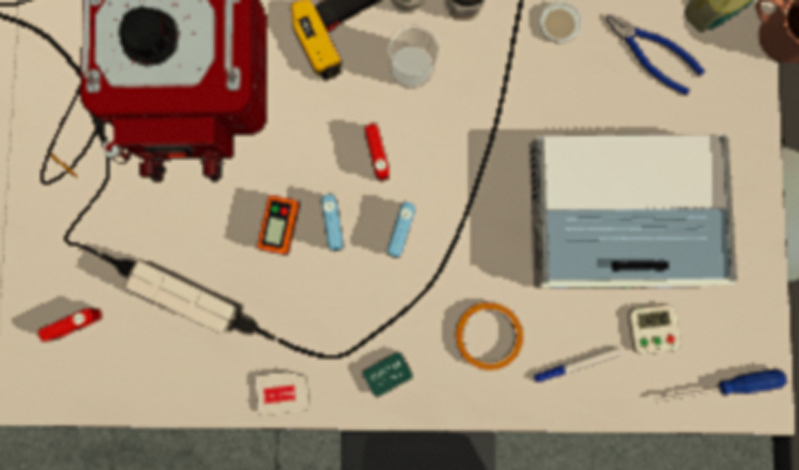

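View pics/scenec.png

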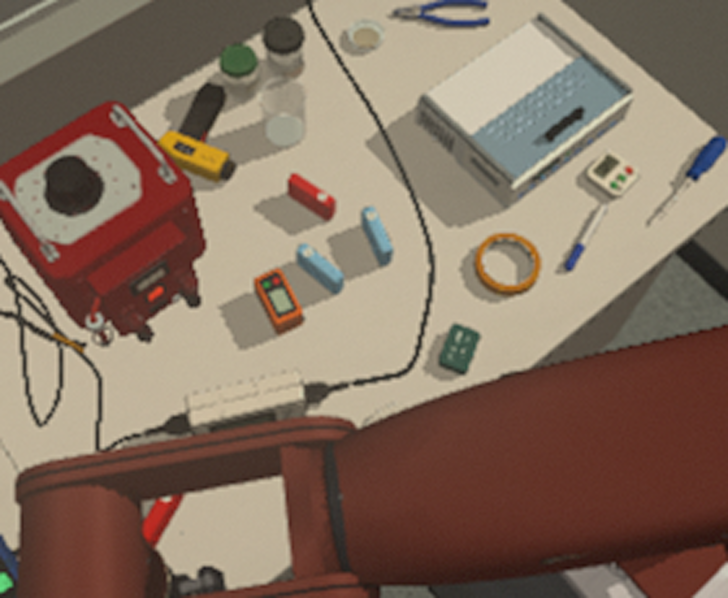

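The top view shows the cover shut (grip near 363,232), the logger at (209,215) and blue packs at (231,214) and (260,218). So two packs are on the bench. The red blocks are look-alikes. Next I fit box models to masks from both views.

```bash
cat > h.py <<'E'
from rig import *
import cv2,numpy as np
from scipy.optimize import minimize
from scipy.spatial.transform import Rotation as R
def proj(cam,P):
    p=camera_params(cam);T=np.linalg.inv(p["cam_to_world"]);q=(T[:3,:3]@np.asarray(P).T).T+T[:3,3];q=q@p["K"].T
    return q[:,:2]/q[:,2:]
def box(x,y,yaw,lx,ly,z0,z1,cx=0):
    c,s=np.cos(yaw),np.sin(yaw)
    return np.array([[x+c*(cx+a)-s*b,y+s*(cx+a)+c*b,z] for a in(-lx/2,lx/2) for b in(-ly/2,ly/2) for z in(z0,z1)])
def ray(cam,u,v,z):
    p=camera_params(cam);T=p["cam_to_world"];d=T[:3,:3]@np.linalg.inv(p["K"])@[u,v,1];o=T[:3,3];return o+d*(z-o[2])/d[2]
S=8
def hull(cam,P):
    m=np.zeros((384*1,512*1),np.float32);h=cv2.convexHull(proj(cam,P).astype(np.float32))
    f=np.zeros((384,512),np.uint8);cv2.fillConvexPoly(f,np.round(h*16).astype(np.int32),255,cv2.LINE_AA,4);return f/255.
def hull_ss(cam,P,win):
    u0,v0,u1,v1=win;h=cv2.convexHull(proj(cam,P).astype(np.float32));h=(h+0.5-[u0,v0])*S
    f=np.zeros(((v1-v0)*S,(u1-u0)*S),np.uint8);cv2.fillConvexPoly(f,np.round(h).astype(np.int32),1)
    return cv2.resize(f.astype(np.float32),(u1-u0,v1-v0),interpolation=cv2.INTER_AREA)
def colmask(im,kind):
    h=cv2.cvtColor(im,cv2.COLOR_RGB2HSV);H,s,v=[h[...,i].astype(int) for i in range(3)]
    if kind=="blue": return (H>88)&(H<112)&(s>60)&(v>80)
    return ((H<14)&(s>140)&(v>70)) 
def fit(masks,x0,lx,ly,z0,z1,cx=0,free_z=False):
    """masks: {cam:bool mask}"""
    wins={}
    for c,m in masks.items():
        v,u=np.nonzero(m);wins[c]=(max(u.min()-12,0),max(v.min()-12,0),min(u.max()+13,512),min(v.max()+13,384))
    def cost(p):
        t=0
        for c,m in masks.items():
            w=wins[c];f=hull_ss(c,box(p[0],p[1],p[2]*1.0,lx,ly,z0,z1+(p[3] if free_z else 0),cx),w)
            mm=m[w[1]:w[3],w[0]:w[2]];t+=np.abs(f-mm).sum()/mm.sum()
        return t
    best=None
    for dy in(-.3,0,.3):
        x=list(x0);x[2]+=dy;x=x+([0] if free_z else [])
        sim=[x]+[np.array(x)+np.eye(len(x))[i]*s for i,s in enumerate([.008,.008,.15,.01][:len(x)])]
        r=minimize(cost,x,method="Nelder-Mead",options=dict(initial_simplex=sim,xatol=1e-4,fatol=1e-4,maxiter=400))
        if best is None or r.fun<best.fun:best=r
    return best.x,best.fun
def comp(mask,u,v,r=12):
    n,l,st,ct=cv2.connectedComponentsWithStats(cv2.morphologyEx(mask.astype(np.uint8),cv2.MORPH_CLOSE,np.ones((3,3))))
    i=1+np.argmin([np.hypot(*(ct[k]-(u,v)))+(99 if st[k,4]<60 else 0) for k in range(1,n)])
    m=(l==i).astype(np.uint8);c,_=cv2.findContours(m,0,1);cv2.drawContours(m,[cv2.convexHull(max(c,key=len))],-1,1,-1);return m>0
E
python3 - <<'E'
from h import *
T=grab_frame("top");Sc=grab_frame("scene")
for name,kind,u,v,ly in(("A","blue",231,214,.022),("B","blue",260.5,218,.022),("log","org",209,215,.044)):
    w=ray("top",u,v,.05);us,vs=proj("scene",[w])[0]
    ms={"top":comp(colmask(T,kind),u,v),"scene":comp(colmask(Sc,kind),us,vs)}
    for c in(["top"],["scene"],["top","scene"]):
        x,f=fit({k:ms[k] for k in c},[w[0],w[1],0],.08,ly,0,.05,free_z=len(c)==2);print(name,c,np.round(x,4),round(f,3),[int(ms[k].sum()) for k in c])
ms={}
for c in("top","scene"):
    d=masks_of(c,"cool_box");d=max(d,key=lambda d:d["mask"].sum());ms[c]=d["mask"];print(c,d["extent"],d["score"])
w=ray("top",358,212,.067)
print("box",w,fit(ms,[w[0]-.05,w[1],0],.213,.268,0,.067,cx=.0495),fit({"top":ms["top"]},[w[0]-.05,w[1],0],.213,.268,0,.067,cx=.0495))
E
```

```text
A ['top'] [0.5154 0.1482 0.2176] 0.79 [101]
A ['scene'] [ 0.5398  0.1394 -0.3252] 2.267 [58]
A ['top', 'scene'] [ 0.5319  0.1417 -0.1815 -0.0491] 2.523 [101, 58]
B ['top'] [ 0.5186  0.0543 -0.2919] 0.818 [91]
B ['scene'] [ 0.5325  0.0464 -0.5217] 1.298 [76]
B ['top', 'scene'] [ 0.527   0.0478 -0.4518 -0.0376] 1.843 [91, 76]
log ['top'] [ 0.5285  0.2299 -0.2007] 0.086 [344]Traceback (most recent call last):
  File "<stdin>", line 7, in <module>
  File "h.py", line 40, in fit
    r=minimize(cost,x,method="Nelder-Mead",options=dict(initial_simplex=sim,xatol=1e-4,fatol=1e-4,maxiter=400))
    res = _minimize_neldermead(fun, x0, args, callback, bounds=bounds,
                               **options)
    fxr = func(xr)
    fx = function(np.copy(x), *(wrapper_args + args))
  File "h.py", line 33, in cost
    w=wins[c];f=hull_ss(c,box(p[0],p[1],p[2]*1.0,lx,ly,z0,z1+(p[3] if free_z else 0),cx),w)
                ~~~~~~~^^^^^^^^^^^^^^^^^^^^^^^^^^^^^^^^^^^^^^^^^^^^^^^^^^^^^^^^^^^^^^^^^^^^
  File "h.py", line 18, in hull_ss
    u0,v0,u1,v1=win;h=cv2.convexHull(proj(cam,P).astype(np.float32));h=(h+0.5-[u0,v0])*S
                                     ~~~~^^^^^^^
  File "h.py", line 6, in proj
    p=camera_params(cam);T=np.linalg.inv(p["cam_to_world"]);q=(T[:3,:3]@np.asarray(P).T).T+T[:3,3];q=q@p["K"].T
ValueError: time passes only in moves, steps and waits
```

```bash
python3 - <<'E'
s=open("h.py").read()
s=s.replace('def proj(','_C={}\ndef cp(c):\n    if c not in _C:_C[c]=camera_params(c)\n    return _C[c]\ndef proj(').replace('p=camera_params(cam)','p=cp(cam)')
open("h.py","w").write(s)
E
python3 - <<'E'
from h import *
F={c:grab_frame(c) for c in("top","scene")}
for c,u,v in(("top",231,214),("top",209,215),("scene",243,213)):
    h=cv2.cvtColor(F[c],cv2.COLOR_RGB2HSV)[v,u-12:u+13];print(c,h.tolist())
M={c:{q:masks_of(c,q) for q in("pack_1","trip_logger","cool_box")} for c in F}
def nm(c,q,u,v):
    d=[x for x in M[c][q] if np.hypot(x["extent"][0]-u,x["extent"][1]-v)<12]
    return d[0]["mask"] if d else None
for name,q,u,v,ly in(("A","pack_1",231,214,.022),("B","pack_1",260.5,218,.022),("log","trip_logger",209,215,.044)):
    w=ray("top",u,v,.05);us,vs=proj("scene",[w])[0]
    ms={"top":nm("top",q,u,v),"scene":nm("scene",q,us,vs)};ms={k:m for k,m in ms.items() if m is not None}
    for c in[[k] for k in ms]+([list(ms)] if len(ms)>1 else []):
        x,f=fit({k:ms[k] for k in c},[w[0],w[1],0],.08,ly,0,.05,free_z=len(c)==2);print(name,c,np.round(x,4),round(f,3),[int(ms[k].sum()) for k in c])
ms={}
for c in F:
    d=max(M[c]["cool_box"],key=lambda d:d["mask"].sum());ms[c]=d["mask"];print(c,d["extent"],d["score"])
w=ray("top",358,212,.067)
for k in(["top"],["scene"],["top","scene"]): print("box",fit({a:ms[a] for a in k},[w[0]-.05,w[1],0],.213,.268,0,.067,cx=.0495))
np.savez("boxm.npz",**ms)
E
```

```text
top [[18, 63, 145], [19, 62, 145], [18, 62, 145], [18, 63, 145], [17, 63, 146], [18, 63, 146], [18, 63, 145], [18, 62, 145], [20, 43, 132], [94, 58, 128], [95, 85, 168], [96, 87, 182], [96, 89, 187], [96, 86, 189], [96, 86, 186], [91, 38, 169], [20, 46, 196], [18, 59, 208], [18, 57, 207], [19, 57, 207], [19, 57, 206], [18, 58, 204], [19, 59, 187], [19, 61, 154], [19, 61, 143]]
top [[19, 63, 145], [19, 62, 145], [18, 62, 144], [16, 76, 141], [10, 167, 147], [9, 226, 161], [11, 148, 98], [39, 62, 115], [36, 60, 165], [36, 60, 173], [36, 60, 174], [36, 60, 173], [37, 60, 173], [39, 60, 149], [19, 91, 84], [10, 228, 133], [12, 252, 188], [11, 232, 152], [10, 138, 116], [17, 71, 136], [18, 61, 146], [18, 60, 145], [19, 62, 144], [19, 62, 144], [18, 60, 145]]
scene [[18, 50, 143], [19, 50, 142], [20, 50, 142], [18, 52, 146], [19, 47, 136], [30, 16, 110], [87, 29, 96], [94, 48, 91], [96, 50, 101], [92, 43, 95], [95, 44, 104], [94, 55, 125], [96, 64, 152], [95, 69, 171], [96, 70, 178], [96, 73, 178], [96, 74, 176], [95, 68, 175], [86, 24, 177], [28, 20, 163], [21, 47, 140], [19, 52, 143], [1
[... 179 characters left out ...]
-0.012 ] 0.302 [154, 182]
B ['top'] [ 0.5207  0.0517 -0.2868] 0.518 [108]
B ['scene'] [ 0.5271  0.0543 -0.2823] 0.191 [171]
B ['top', 'scene'] [ 0.5281  0.0511 -0.296  -0.0146] 0.654 [108, 171]
log ['top'] [ 0.5282  0.2289 -0.1847] 0.093 [339]
log ['scene'] [ 0.5307  0.2312 -0.2079] 0.114 [313]
log ['top', 'scene'] [ 0.5302  0.23   -0.1892 -0.0097] 0.193 [339, 313]
top [358.4, 210.5, 88.8, 69.0] 0.73
scene [318.0, 152.5, 84.4, 76.2] 0.74
box (array([ 0.50101601, -0.27531347,  0.0247014 ]), np.float64(0.01859304932735426))
box (array([ 0.50520099, -0.2756904 ,  0.01592704]), np.float64(0.030221631205673758))
box (array([ 0.50287312, -0.27490752,  0.01745705]), np.float64(0.06237330248385968))
```

```bash
cat >> h.py <<'E'
def packmask(im):
    h=cv2.cvtColor(im,cv2.COLOR_RGB2HSV);H,s,v=[h[...,i].astype(int) for i in range(3)]
    return (H>80)&(H<112)&(s>30)&(v>60)
E
python3 - <<'E'
from h import *
F={c:grab_frame(c) for c in("top","scene")}
for n,u,v in(("A",231,214),("B",260.5,218)):
    w=ray("top",u,v,.05);us,vs=proj("scene",[w])[0]
    ms={"top":comp(packmask(F["top"]),u,v),"scene":comp(packmask(F["scene"]),us,vs)}
    for k in(["top"],["scene"],["top","scene"]): print(n,fit({a:ms[a] for a in k},[w[0],w[1],0.1 if n=="A" else -.3],.08,.022,0,.05,free_z=len(k)==2),[int(ms[a].sum()) for a in k])
ms={}
for c in F:
    u,v=proj(c,[[.472,-.275,.085]])[0];print(c,u,v)
    d=np.zeros((384,512),bool);r=(slice(int(v)-14,int(v)+15),slice(int(u)-25,int(u)+26));d[r]=F[c].max(2)[r]<70
    ms[c]=comp(d,u,v)
for k in(["top"],["scene"],["top","scene"]): print("grip",fit({a:ms[a] for a in k},[.472,-.275,.02],.012,.076,.072,.09),[int(ms[a].sum()) for a in k])
E
```

```text
A (array([0.53188052, 0.15146049, 0.14852549]), np.float64(0.1840387658227848)) [158]
A (array([0.5342846 , 0.14904845, 0.05314589]), np.float64(0.33464340490797545)) [163]
A (array([ 0.5349021 ,  0.15122309,  0.15077375, -0.00736966]), np.float64(0.5009373543915508)) [158, 163]
B (array([ 0.52154091,  0.05325081, -0.28461253]), np.float64(0.5141173245614035)) [114]
B (array([ 0.52522695,  0.05069833, -0.42630948]), np.float64(0.3502038043478261)) [138]
B (array([ 0.52511501,  0.05149581, -0.33216802, -0.01369264]), np.float64(0.8174342105263157)) [114, 138]
top 362.5582745471904 232.95593609766726
scene 337.42702526209024 157.18258315732808
grip (array([ 0.47364018, -0.27088766,  0.0118727 ]), np.float64(0.07430186170212766)) [94]
grip (array([ 0.47441116, -0.27510262,  0.04196377]), np.float64(0.2548253676470588)) [68]
grip (array([ 0.47368425, -0.27302676,  0.0108969 ]), np.float64(0.35045271433041303)) [94, 68]
```

Emit:
apply_moves([
  [0,0,0,0,0,-5,1],
  [0,0,0,0,0,-5,1],
  [0,0,0,0,0,-5,1],
  [0,0,0,0,0,-4,1],
  [0,0,0,0,0,-4,1],
], newtons=40)

```text
time_s: 1.72
tcp_pos: [0.2507, 0.5725, 0.2483]
tool_rot: [-0.012, -3.142, 0.0]
contact_force: [-0.3, 0.3, -0.1]
width: 0.3
finger_force: 0.0
```

Emit:
apply_moves([
  [-0.036,-0.02,0,0,0,0,1],
  [-0.036,-0.02,0,0,0,0,1],
  [-0.036,-0.02,0,0,0,0,1],
  [-0.036,-0.02,0,0,0,0,1],
  [-0.036,-0.02,0,0,0,0,1],
])

```text
time_s: 2.13
tcp_pos: [0.4309, 0.4694, 0.2485]
tool_rot: [0.017, 3.141, 0.0]
contact_force: [-0.2, 0.0, -0.2]
width: 0.006
finger_force: 0.0
```

Emit:
apply_moves([
  [0,-0.037,0,0,0,0,1],
  [0,-0.037,0,0,0,0,1],
  [0,-0.037,0,0,0,0,1],
  [0,-0.037,0,0,0,0,1],
  [0,-0.037,0,0,0,0,1],
])

```text
time_s: 2.55
tcp_pos: [0.4273, 0.2838, 0.2482]
tool_rot: [0.018, 3.142, -0.0]
contact_force: [1.5, -0.3, -1.4]
width: -0.003
finger_force: 0.0
```

Emit:
apply_moves([
  [0,-0.037,0,0,0,0,1],
  [0,-0.037,0,0,0,0,1],
  [0,-0.037,0,0,0,0,1],
  [0,-0.037,0,0,0,0,1],
  [0,-0.037,0,0,0,0,1],
])

```text
time_s: 2.97
tcp_pos: [0.425, 0.0989, 0.2486]
tool_rot: [0.017, 3.141, 0.0]
contact_force: [1.2, -0.3, 0.0]
width: 0.002
finger_force: 0.0
```

Emit:
apply_moves([
  [0,-0.037,0,0,0,0,1],
  [0,-0.037,0,0,0,0,1],
  [0,-0.037,0,0,0,0,1],
  [0,-0.037,0,0,0,0,1],
  [0,-0.037,0,0,0,0,1],
])

```text
time_s: 3.38
tcp_pos: [0.423, -0.0863, 0.2487]
tool_rot: [0.018, 3.14, -0.001]
contact_force: [1.0, -0.2, 0.1]
width: 0.003
finger_force: 0.0
```

Emit:
apply_moves([
  [0,-0.037,0,0,0,0,1],
  [0,-0.037,0,0,0,0,1],
  [0,-0.037,0,0,0,0,1],
  [0,-0.037,0,0,0,0,1],
  [0,-0.037,0,0,0,0,1],
])

```text
time_s: 3.8
tcp_pos: [0.4208, -0.2715, 0.2486]
tool_rot: [0.018, 3.141, -0.001]
contact_force: [0.8, 0.5, 0.8]
width: -0.003
finger_force: 0.0
```

Emit:
apply_moves([
  [0,0,0,0,0,5.9,1],
  [0,0,0,0,0,5.9,1],
  [0,0,0,0,0,5.9,1],
  [0,0,0,0,0,5.9,1],
  [0,0,0,0,0,5.9,1],
])

```text
time_s: 4.22
tcp_pos: [0.4211, -0.2697, 0.2483]
tool_rot: [0.826, 3.031, -0.0]
contact_force: [0.5, 0.1, -0.4]
width: -0.001
finger_force: 0.0
```

Emit:
apply_moves([
  [0,0,0,0,0,5.9,1],
  [0,0,0,0,0,5.9,1],
  [0,0,0,0,0,5.9,1],
  [0,0,0,0,0,5.9,1],
  [0,0,0,0,0,5.9,1],
])

```text
time_s: 4.63
tcp_pos: [0.4212, -0.2695, 0.2484]
tool_rot: [1.569, 2.721, -0.0]
contact_force: [0.4, -0.3, 0.4]
width: 0.001
finger_force: 0.0
```

Emit:
apply_moves([
  [0,0,0,0,0,5.9,1],
  [0,0,0,0,0,5.9,1],
  [0,0,0,0,0,5.9,1],
  [0,0,0,0,0,5.9,1],
  [0,0,0,0,0,5.9,1],
])

```text
time_s: 5.05
tcp_pos: [0.4212, -0.2695, 0.2484]
tool_rot: [2.21, 2.232, -0.0]
contact_force: [0.1, -0.0, -1.2]
width: 0.003
finger_force: 0.0
```

Emit:
apply_moves([
  [0,0,0.036,0,0,0,1],
  [0,0,0.036,0,0,0,1],
  [0,0,0.036,0,0,0,1],
  [0,0,0.03,0,0,0,1],
  [0,0,0.018,0,0,0,1],
])

```text
time_s: 5.47
tcp_pos: [0.4194, -0.268, 0.0887]
tool_rot: [-2.202, -2.235, 0.0]
contact_force: [-0.2, 0.1, -0.9]
width: -0.002
finger_force: 0.0
```

Emit:
apply_moves([
  [0,0.015,0,0,0,0,1],
  [0,0.02,0,0,0,0,1],
  [0,0.02,0,0,0,0,1],
  [0,0.02,0,0,0,0,1],
  [0,0.02,0,0,0,0,1],
])

```text
time_s: 5.88
tcp_pos: [0.5157, -0.2674, 0.0912]
tool_rot: [-2.203, -2.235, 0.002]
contact_force: [-3.7, -0.4, -0.1]
width: -0.001
finger_force: 1.5
```

Emit:
apply_moves([
  [0,0.01,0,0,0,0,1],
  [0,0.01,0,0,0,0,1],
  [0,0.007,0,0,0,0,1],
  [0,0.004,0,0,0,0,1],
  [0,0,0,0,0,0,1],
])

```text
time_s: 6.3
tcp_pos: [0.5478, -0.2678, 0.0925]
tool_rot: [2.204, 2.237, 0.0]
contact_force: [0.6, 0.5, -0.1]
width: -0.004
finger_force: 0.0
```

Emit:
apply_moves([
  [0,0.003,0,0,0,0,1],
  [0,0.002,0,0,0,0,1],
  [0,0.001,0,0,0,0,1],
  [0,0,0,0,0,0,1],
  [0,0,0,0,0,0,1],
])

```text
time_s: 6.72
tcp_pos: [0.5493, -0.2679, 0.0924]
tool_rot: [-2.201, -2.233, 0.008]
contact_force: [-16.1, 0.3, 9.2]
width: 0.003
finger_force: 8.2
```

Emit:
apply_moves([
  [0,-0.015,0,0,0,0,1],
  [0,0,-0.035,0,0,0,1],
  [0,0,-0.035,0,0,0,1],
  [0.02,0,-0.03,0,0,0,1],
  [0.04,0,0,0,0,0,1],
])

```text
time_s: 7.13
tcp_pos: [0.541, -0.2131, 0.2011]
tool_rot: [2.2, 2.221, 0.005]
contact_force: [1.7, -0.2, 1.6]
width: -0.002
finger_force: 0.0
```

Emit:
apply_moves([
  [0.04,0,0,0,0,0,1],
  [0.04,0,0,0,0,0,1],
  [0.04,0,0,0,0,0,1],
  [0.04,0,0,0,0,0,1],
  [0.02,0,0,0,0,0,1],
])

```text
time_s: 7.55
tcp_pos: [0.5342, -0.0243, 0.193]
tool_rot: [2.203, 2.239, 0.003]
contact_force: [0.2, 0.3, 0.3]
width: 0.002
finger_force: 0.0
```

Run:
```python
from h import *
F={c:grab_frame(c) for c in("top","scene")}
a=F["top"][155:265,300:420,::-1];b=F["scene"][110:215,265:385,::-1]
cv2.imwrite("pics/box1.png",np.hstack([cv2.resize(x,(396,363),interpolation=cv2.INTER_CUBIC) for x in(a,b)]))
# predicted chamber corners at rim in top crop px
B=(.504,-.273,.015)
for x in(-.045,.045):
  for y in(-.122,.122):
    c,s=np.cos(B[2]),np.sin(B[2]);P=[B[0]+c*x-s*y,B[1]+s*x+c*y,.067];u,v=proj("top",[P])[0];us,vs=proj("scene",[P])[0];print(x,y,"full",round(u,1),round(v,1),"crop",round((u-300)*3.3),round((v-155)*3.3),"| scene crop",round(396+(us-265)*3.3),round((vs-110)*3.457))
print(get_state()["q"])
```

```text
-0.045 -0.122 full 398.4 236.9 crop 325 270 | scene crop 707 126
-0.045 0.122 full 323.1 237.3 crop 76 272 | scene crop 566 237
0.045 -0.122 full 396.9 209.3 crop 320 179 | scene crop 654 78
0.045 0.122 full 322.3 209.7 crop 73 180 | scene crop 513 185
[-1.94323094e-01  5.14575477e-02  1.82005854e+00  9.20501982e-04
  1.26858565e+00 -2.13310802e-01]
```

View pics/box1.png

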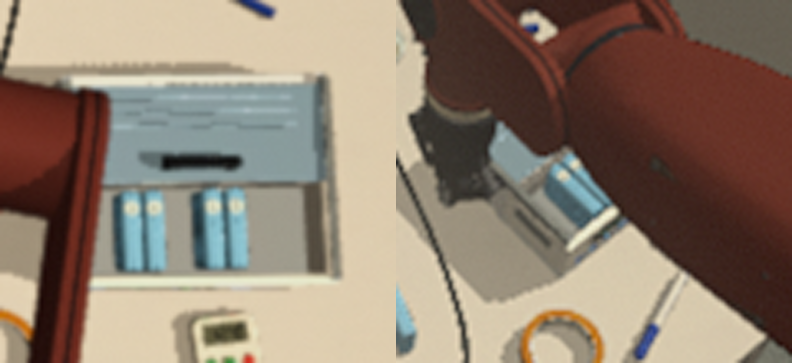

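Run:
```python
from h import *
for c in(122,165,184.5,204,247,325): print(c,ray("top",300+c/3.3,155+228/3.3,.064)[:2].round(4))
print(ray("top",300+200/3.3,155+160/3.3,.09).round(4))
```

```text
122 [ 0.5006 -0.1982]
165 [ 0.501  -0.2407]
184.5 [ 0.5012 -0.26  ]
204 [ 0.5014 -0.2793]
247 [ 0.5018 -0.3217]
325 [ 0.5026 -0.3987]
[ 0.5663 -0.2699  0.09  ]
```

Emit:
apply_moves([
  [-0.04,-0.006,0,0,0,0,1],
  [-0.04,-0.006,0,0,0,0,1],
  [-0.04,-0.006,0,0,0,0,1],
  [-0.04,-0.006,0,0,0,0,1],
  [-0.04,-0.005,0,0,0,0,1],
])

```text
time_s: 8.07
tcp_pos: [0.5078, -0.2314, 0.193]
tool_rot: [2.204, 2.236, -0.0]
contact_force: [0.7, -0.5, -1.2]
width: -0.002
finger_force: 0.0
```

Emit:
apply_moves([
  [-0.036,0,0,0,0,0,1],
  [0,0,0.03,0,0,0,1],
  [0,0,0.03,0,0,0,1],
  [0,0,0,0,0,0,1],
  [0,0,0,0,0,0,1],
])

```text
time_s: 8.48
tcp_pos: [0.5073, -0.2644, 0.1308]
tool_rot: [-2.204, -2.233, 0.001]
contact_force: [0.6, -0.1, 0.4]
width: -0.003
finger_force: 0.0
```

Emit:
apply_moves([
  [0.004,-0.003,0,0,0,0,1],
  [0,0,0.03,0,0,0,1],
  [0,0,0.03,0,0,0,1],
  [0,0,0.023,0,0,0,1],
  [0,0,0.01,0,0,0,1],
])

```text
time_s: 8.9
tcp_pos: [0.5056, -0.2594, 0.0385]
tool_rot: [-2.203, -2.238, 0.0]
contact_force: [-0.3, 1.3, -0.1]
width: -0.004
finger_force: 0.0
```

Emit:
apply_moves([
  [0.008,0,0,0,0,0,1],
  [0.008,0,0,0,0,0,1],
  [0.01,0,0,0,0,0,1],
  [0.01,0,0,0,0,0,1],
  [0.008,0,0,0,0,0,1],
])

```text
time_s: 9.32
tcp_pos: [0.5066, -0.2155, 0.0412]
tool_rot: [2.202, 2.237, 0.001]
contact_force: [0.2, -1.4, 0.7]
width: -0.004
finger_force: 0.7
```

Emit:
apply_moves([
  [0.006,0,0,0,0,0,1],
  [0.003,0,0,0,0,0,1],
  [0.001,0,0,0,0,0,1],
  [0,0,0,0,0,0,1],
  [0,0,0,0,0,0,1],
])

```text
time_s: 9.73
tcp_pos: [0.506, -0.2071, 0.0403]
tool_rot: [2.203, 2.236, -0.0]
contact_force: [-0.3, -4.4, 2.0]
width: 0.002
finger_force: 0.3
```

Emit:
apply_moves([
  [-0.02,0,0,0,0,0,1],
  [-0.02,0,0,0,0,0,1],
  [-0.018,0,0,0,0,0,1],
  [-0.01,0,0,0,0,0,1],
  [-0.01,0,0,0,0,0,1],
])

```text
time_s: 10.15
tcp_pos: [0.5061, -0.2841, 0.039]
tool_rot: [-2.205, -2.236, -0.001]
contact_force: [-0.3, 2.3, 1.6]
width: 0.0
finger_force: 0.6
```

Emit:
apply_moves([
  [-0.01,0,0,0,0,0,1],
  [-0.01,0,0,0,0,0,1],
  [-0.01,0,0,0,0,0,1],
  [-0.01,0,0,0,0,0,1],
  [-0.008,0,0,0,0,0,1],
])

```text
time_s: 10.57
tcp_pos: [0.507, -0.3332, 0.0391]
tool_rot: [-2.205, -2.238, 0.0]
contact_force: [-0.4, 1.0, -0.3]
width: -0.002
finger_force: 0.4
```

Emit:
apply_moves([
  [-0.006,0,0,0,0,0,1],
  [-0.003,0,0,0,0,0,1],
  [0,0,0,0,0,0,1],
  [0,0,0,0,0,0,1],
  [0,0,0,0,0,0,1],
])

```text
time_s: 10.98
tcp_pos: [0.5069, -0.338, 0.039]
tool_rot: [-2.2, -2.234, -0.004]
contact_force: [-1.8, 13.2, 7.2]
width: 0.001
finger_force: 1.4
```

Emit:
apply_moves([
  [0.003,0,-0.02,0,0,0,1],
  [0,0,-0.035,0,0,0,1],
  [0,0,-0.035,0,0,0,1],
  [0,0,-0.035,0,0,0,1],
  [0,0,-0.035,0,0,0,0.2],
])

```text
time_s: 11.4
tcp_pos: [0.507, -0.3385, 0.201]
tool_rot: [2.205, 2.238, -0.0]
contact_force: [0.8, -1.2, 1.4]
width: 0.129
finger_force: 0.0
```

Emit:
apply_moves([
  [0.035,0.002,0,0,0,0,0.2],
  [0.04,0.002,0,0,0,0,0.2],
  [0.04,0.002,0,0,0,0,0.2],
  [0.04,0.002,0,0,0,0,0.2],
  [0.04,0.002,0,0,0,0,0.2],
])

```text
time_s: 11.82
tcp_pos: [0.5142, -0.1419, 0.1997]
tool_rot: [2.205, 2.236, 0.0]
contact_force: [1.0, 0.4, 0.1]
width: 0.801
finger_force: 0.0
```

Emit:
apply_moves([
  [0.04,0.002,0,0,0,0,0.2],
  [0.04,0.002,0,0,0,0,0.2],
  [0.04,0.002,0,0,0,0,0.2],
  [0.04,0.002,0,0,0,0,0.2],
  [0.04,0.002,0,0,0,0,0.2],
])

```text
time_s: 12.23
tcp_pos: [0.5214, 0.0586, 0.1998]
tool_rot: [2.204, 2.237, 0.001]
contact_force: [0.9, -0.5, -1.2]
width: 0.804
finger_force: 0.0
```

Emit:
apply_moves([
  [0.04,0,0,0,0,0,0.2],
  [0.04,0,0,0,0,0,0.2],
  [0.04,0,0,0,0,0,0.2],
  [0.02,0,0,0,0,0,0.2],
  [0,0,0,0,0,-7,0.2],
])

```text
time_s: 12.65
tcp_pos: [0.519, 0.2011, 0.1996]
tool_rot: [-2.06, -2.371, -0.003]
contact_force: [-0.1, -1.1, -0.8]
width: 0.796
finger_force: 0.0
```

Emit:
apply_moves([
  [0,0,0,0,0,-7,0.2],
  [0,0,0,0,0,-7,0.2],
  [0,0,0,0,0,-7,0.2],
  [0,0,0,0,0,-7,0.2],
  [0,0,0,0,0,-7,0.2],
])

```text
time_s: 13.07
tcp_pos: [0.5196, 0.1969, 0.1995]
tool_rot: [1.247, 2.883, 0.0]
contact_force: [0.6, 0.5, 0.2]
width: 0.803
finger_force: 0.0
```

Emit:
apply_moves([
  [0,0,0,0,0,-7,0.2],
  [0,0,0,0,0,-7,0.2],
  [0,0,0,0,0,-7,0.2],
  [0,0,0,0,0,-7,0.2],
  [0,0,0,0,0,-7,0.2],
])

```text
time_s: 13.48
tcp_pos: [0.5196, 0.1968, 0.1995]
tool_rot: [0.323, 3.124, -0.0]
contact_force: [0.0, 0.6, -0.2]
width: 0.8
finger_force: 0.0
```

Run:
```python
from h import *
F={c:grab_frame(c) for c in("top","scene")}
cv2.imwrite("pics/log1.png",np.hstack([cv2.resize(x[:,:,::-1],(396,363),interpolation=cv2.INTER_CUBIC) for x in(F["top"][160:270,160:280],F["scene"][150:260,190:310])]))
w=ray("top",209,215,.05)
for c in F:
    print(c,[(round(d["score"],2),d["extent"]) for d in find_in(c,"trip_logger")])
s=get_state();print(s["tcp_pos"],s["q"],R.from_rotvec(s["tool_rot"]).as_matrix().round(3).tolist())
```

```text
top []
scene [(0.85, [228.6, 225.6, 15.6, 26.5])]
[0.51948192 0.19684286 0.19939213] [ 2.20323340e-01  9.51424047e-02  1.76118281e+00 -1.50362916e-04
  1.28502772e+00 -1.13427164e+00] [[-0.977, 0.214, 0.0], [0.214, 0.977, -0.0], [-0.0, -0.0, -1.0]]
```

View pics/log1.png

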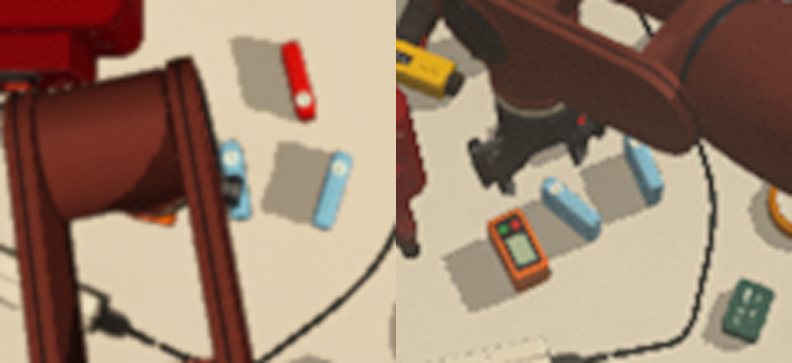

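Emit:
apply_moves([
  [-0.003,0.035,0,0,0,-1.5,0.2],
  [0,0,0.04,0,0,0,0.2],
  [0,0,0.04,0,0,0,0.2],
  [0,0,0.02,0,0,0,0.2],
  [0,0,0,0,0,0,0.2],
])

```text
time_s: 14.1
tcp_pos: [0.5253, 0.2294, 0.0932]
tool_rot: [-0.295, -3.118, 0.006]
contact_force: [-0.5, -0.4, -0.8]
width: 0.804
finger_force: 0.0
```

Emit:
apply_moves([
  [0,0,0.03,0,0,0,0.2],
  [0,0,0.03,0,0,0,0.2],
  [0,0,0.011,0,0,0,0.2],
  [0,0,0,0,0,0,0.2],
  [0,0,0,0,0,0,1],
])

```text
time_s: 14.52
tcp_pos: [0.5302, 0.2307, 0.0294]
tool_rot: [0.293, 3.127, 0.0]
contact_force: [0.6, 0.1, 0.3]
width: 0.68
finger_force: 0.0
```

Emit:
apply_moves([
  [0,0,0,0,0,0,1],
  [0,0,0,0,0,0,1],
  [0,0,0,0,0,0,1],
  [0,0,0,0,0,0,1],
  [0,0,0,0,0,0,1],
])

```text
time_s: 14.93
tcp_pos: [0.5316, 0.2311, 0.0309]
tool_rot: [0.291, 3.124, 0.002]
contact_force: [0.0, -0.1, 6.2]
width: 0.507
finger_force: 42.9
```

Emit:
apply_moves([
  [0,0,-0.02,0,0,0,1],
  [0,0,-0.035,0,0,0,1],
  [0,0,-0.035,0,0,0,1],
  [0,0,-0.035,0,0,-5.7,1],
  [0,0,-0.02,0,0,-5.8,1],
])

```text
time_s: 15.35
tcp_pos: [0.5313, 0.2312, 0.1785]
tool_rot: [-0.03, 3.136, 0.003]
contact_force: [1.4, 0.6, -1.0]
width: 0.51
finger_force: 42.1
```

Emit:
apply_moves([
  [0.002,-0.035,0,0,0,0,1],
  [0.002,-0.035,0,0,0,0,1],
  [0.002,-0.035,0,0,0,0,1],
  [0.002,-0.035,0,0,0,0,1],
  [0.002,-0.035,0,0,0,0,1],
])

```text
time_s: 15.77
tcp_pos: [0.5218, 0.0542, 0.174]
tool_rot: [-0.024, 3.14, 0.0]
contact_force: [0.6, 0.2, -1.1]
width: 0.512
finger_force: 42.1
```

Emit:
apply_moves([
  [0.002,-0.035,0,0,0,0,1],
  [0.002,-0.035,0,0,0,0,1],
  [0.002,-0.035,0,0,0,0,1],
  [0.002,-0.035,0,0,0,0,1],
  [0.002,-0.035,0,0,0,0,1],
])

```text
time_s: 16.18
tcp_pos: [0.5144, -0.1213, 0.1741]
tool_rot: [-0.023, 3.14, -0.0]
contact_force: [0.2, 0.6, -0.6]
width: 0.512
finger_force: 42.1
```

Emit:
apply_moves([
  [0.003,-0.035,0,0,0,0,1],
  [0.003,-0.035,0,0,0,0,1],
  [0.003,-0.035,0,0,0,0,1],
  [0.002,-0.035,0,0,0,0,1],
  [0.002,-0.035,0,0,0,0,1],
])

```text
time_s: 16.6
tcp_pos: [0.504, -0.2966, 0.174]
tool_rot: [-0.023, 3.141, -0.001]
contact_force: [1.5, -0.7, -1.9]
width: 0.514
finger_force: 42.1
```

```bash
cat >> h.py <<'E'
BX=(.5045,-.2725,.0155)
def inbox(p):
    c,s=np.cos(BX[2]),np.sin(BX[2]);d=np.array(p[:2])-BX[:2];return np.round([c*d[0]+s*d[1],-s*d[0]+c*d[1]],4)
def rep():
    s=get_state();Rm=R.from_rotvec(s["tool_rot"]).as_matrix();print("tcp",s["tcp_pos"].round(4),"inbox",inbox(s["tcp_pos"]),"tooly deg",np.degrees(np.arctan2(Rm[1,1],Rm[0,1])).round(2),"q6",s["q"][5].round(2),"w",round(s["width"],3),"F",s["contact_force"].round(1),"t",s["time_s"])
    return s,Rm
E
python3 -c "
from h import *
rep()"
```

```text
tcp [ 0.504  -0.2966  0.174 ] inbox [-0.0009 -0.024 ] tooly deg 90.83 q6 -2.25 w 0.514 F [ 1.5 -0.7 -1.9] t 16.6
```

Emit:
apply_moves([
  [0,-0.007,0,0,0,0,1],
  [0,0,0.035,0,0,0,1],
  [0,0,0.03,0,0,0,1],
  [0,0,0.02,0,0,0,1],
  [0,0,0,0,0,0,1],
])

```text
time_s: 17.02
tcp_pos: [0.5012, -0.299, 0.0832]
tool_rot: [0.023, -3.134, -0.01]
contact_force: [-1.2, 1.3, -2.2]
width: 0.51
finger_force: 42.0
```

Emit:
apply_moves([
  [0,0,0.015,0,0,0,1],
  [0,0,0.015,0,0,0,1],
  [0,0,0.008,0,0,0,1],
  [0,0,0.004,0,0,0,1],
  [0,0,0,0,0,0,1],
])

```text
time_s: 17.43
tcp_pos: [0.5044, -0.3015, 0.0464]
tool_rot: [0.024, -3.141, -0.001]
contact_force: [-0.4, 0.1, -0.9]
width: 0.509
finger_force: 42.0
```

Emit:
apply_moves([
  [0,0,0.002,0,0,0,1],
  [0,0,0,0,0,0,0.36],
  [0,0,0,0,0,0,0.36],
  [0,0,0,0,0,0,0.36],
  [0,0,0,0,0,0,0.36],
])

```text
time_s: 17.85
tcp_pos: [0.5049, -0.3022, 0.045]
tool_rot: [-0.023, 3.141, -0.001]
contact_force: [0.2, -0.1, 0.4]
width: 0.643
finger_force: 0.0
```

Emit:
apply_moves([
  [0,0,-0.015,0,0,0,0.36],
  [0,0,-0.03,0,0,0,0.36],
  [0,0,-0.03,0,0,0,0.36],
  [0,0.024,0,0,0,0,1],
  [0,0.025,0,0,0,0,1],
])

```text
time_s: 18.27
tcp_pos: [0.5056, -0.2548, 0.1228]
tool_rot: [-0.02, 3.136, -0.006]
contact_force: [-0.0, 0.5, -0.4]
width: 0.365
finger_force: 0.0
```

Emit:
apply_moves([
  [0,0,0,0,0,0,1],
  [0,0,0,0,0,0,1],
  [0,0,0,0,0,0,1],
  [0,0,0,0,0,0,1],
  [0,0,0,0,0,0,1],
])

```text
time_s: 18.68
tcp_pos: [0.5037, -0.2536, 0.1192]
tool_rot: [0.022, -3.141, 0.0]
contact_force: [-0.4, -0.4, 0.1]
width: -0.0
finger_force: 0.0
```

```bash
python3 -c "
from h import *
rep()"
```

```text
tcp [ 0.5037 -0.2536  0.1192] inbox [-0.0005  0.0189] tooly deg 90.8 q6 -2.19 w -0.0 F [-0.4 -0.4  0.1] t 18.6833
```

Emit:
apply_moves([
  [0,0,0.03,0,0,0,1],
  [0,0,0.03,0,0,0,1],
  [0,0,0.018,0,0,0,1],
  [0,0,0,0,0,0,1],
  [0,-0.01,0,0,0,0,1],
])

```text
time_s: 19.1
tcp_pos: [0.5029, -0.2617, 0.04]
tool_rot: [0.024, -3.139, -0.004]
contact_force: [-0.2, 1.6, 2.3]
width: 0.003
finger_force: 1.3
```

Emit:
apply_moves([
  [0,-0.008,0,0,0,0,1],
  [0,-0.008,0,0,0,0,1],
  [0,-0.007,0,0,0,0,1],
  [0,-0.006,0,0,0,0,1],
  [0,0,0,0,0,0,1],
])

```text
time_s: 19.52
tcp_pos: [0.5047, -0.2922, 0.0425]
tool_rot: [-0.021, 3.141, 0.003]
contact_force: [-1.5, 6.2, 8.8]
width: 0.003
finger_force: 5.5
```

Emit:
apply_moves([
  [0,-0.002,0,0,0,0,1],
  [0,-0.001,0,0,0,0,1],
  [0,0,0,0,0,0,1],
  [0,0,0,0,0,0,1],
  [0,0,0,0,0,0,1],
])

```text
time_s: 19.93
tcp_pos: [0.5046, -0.2925, 0.0425]
tool_rot: [0.023, -3.141, -0.007]
contact_force: [-2.3, 15.8, 13.5]
width: -0.001
finger_force: 9.7
```

Emit:
apply_moves([
  [0,0.003,0,0,0,0,1],
  [0,0,-0.03,0,0,0,1],
  [0,0,-0.035,0,0,0,1],
  [0,0,-0.035,0,0,0,0.4],
  [0,0,-0.03,0,0,0,0.4],
])

```text
time_s: 20.35
tcp_pos: [0.5045, -0.293, 0.174]
tool_rot: [-0.023, 3.14, -0.003]
contact_force: [0.6, 0.2, -0.4]
width: 0.272
finger_force: 0.0
```

Run:
```python
from h import *
rep()
F={c:grab_frame(c) for c in("top","scene")}
def pm(im,u,v,plug):
    h=cv2.cvtColor(im,cv2.COLOR_RGB2HSV);H,s,vv=[h[...,i].astype(int) for i in range(3)]
    m=(H>75)&(H<115)&(s>22)&(vv>50);yy,xx=np.mgrid[:384,:512];m&=np.hypot(xx-u,yy-v)<20
    n,l,st,_=cv2.connectedComponentsWithStats(m.astype(np.uint8),connectivity=8)
    m=np.isin(l,[i for i in range(1,n) if st[i,4]>5]).astype(np.uint8)
    p=np.argwhere(m)[:,::-1].astype(np.int32);f=np.zeros_like(m);cv2.fillConvexPoly(f,cv2.convexHull(p),1);return f>0
for n,q in(("A",(.533,.1515,.15)),("B",(.524,.052,-.3))):
    ms={}
    for c in F:
        u,v=proj(c,[[q[0],q[1],.03]])[0];ms[c]=pm(F[c],u,v,0)
    for k in(["top"],["scene"],["top","scene"]): print(n,k,fit({a:ms[a] for a in k},q,.08,.022,0,.05),[int(ms[a].sum()) for a in k],[round(float(hull(a,box(*q,.08,.022,0,.05)).sum())) for a in k])
cv2.imwrite("pics/row1.png",np.hstack([cv2.resize(x[:,:,::-1],(396,363),interpolation=cv2.INTER_CUBIC) for x in(F["top"][155:265,215:335],F["scene"][150:260,190:310])]))
```

```text
tcp [ 0.5045 -0.293   0.174 ] inbox [-0.0003 -0.0205] tooly deg 90.83 q6 -2.25 w 0.272 F [ 0.6  0.2 -0.4] t 20.35
A ['top'] (array([0.53331408, 0.15184285, 0.15894393]), np.float64(0.17339939024390244)) [164] [224]
A ['scene'] (array([0.53679058, 0.14951979, 0.05641206]), np.float64(0.2725694444444444)) [171] [263]
A ['top', 'scene'] (array([0.53498364, 0.15155373, 0.13434089]), np.float64(0.4858113589359578)) [164, 171] [224, 263]
B ['top'] (array([ 0.52283829,  0.05248049, -0.29379261]), np.float64(0.14931640625)) [160] [206]
B ['scene'] (array([ 0.52633751,  0.05036105, -0.36811939]), np.float64(0.16965663580246915)) [162] [235]
B ['top', 'scene'] (array([ 0.52391328,  0.05194371, -0.3174035 ]), np.float64(0.36836781442901234)) [160, 162] [206, 235]
```

View pics/row1.png

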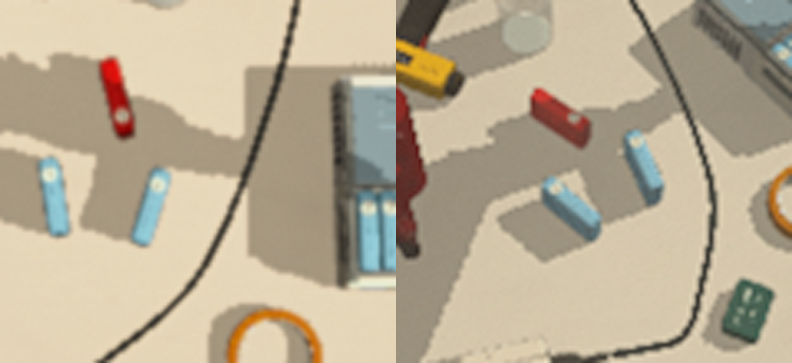

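Emit:
apply_moves([
  [-0.0025,0.035,0,0,0,0,0.4],
  [-0.0025,0.035,0,0,0,0,0.4],
  [-0.0025,0.035,0,0,0,0,0.4],
  [-0.0025,0.035,0,0,0,0,0.4],
  [-0.0025,0.035,0,0,0,0,0.4],
])

```text
time_s: 20.87
tcp_pos: [0.514, -0.116, 0.1711]
tool_rot: [-0.022, 3.141, -0.001]
contact_force: [1.0, -0.0, -0.0]
width: 0.597
finger_force: 0.0
```

Emit:
apply_moves([
  [-0.0025,0.035,0,0,0,0,0.4],
  [-0.0025,0.035,0,0,0,0,0.4],
  [-0.0025,0.035,0,0,0,0,0.4],
  [-0.0025,0.035,0,0,0,0,0.4],
  [-0.0025,0.03,0,0,0,0,0.4],
])

```text
time_s: 21.28
tcp_pos: [0.5241, 0.055, 0.1712]
tool_rot: [-0.023, 3.141, -0.0]
contact_force: [1.3, -0.7, -0.5]
width: 0.597
finger_force: 0.0
```

Emit:
apply_moves([
  [0,0,0,0,0,6,0.4],
  [0,0,0,0,0,6,0.4],
  [0,0,0,0,0,6,0.4],
  [0,0,0.03,0,0,0,0.4],
  [0,0,0.03,0,0,0,0.4],
])

```text
time_s: 21.7
tcp_pos: [0.5266, 0.0529, 0.1127]
tool_rot: [0.468, 3.1, 0.0]
contact_force: [0.6, -0.2, -0.6]
width: 0.601
finger_force: 0.0
```

```bash
cat >> h.py <<'E'
def to(x,y,z,deg):
    s,Rm=rep();print("tool shift",(Rm.T@(np.array([x,y,z])-s["tcp_pos"])).round(4),"tool z turn",np.round(np.degrees(np.arctan2(Rm[1,1],Rm[0,1]))-deg,1))
E
python3 -c "
from h import *
to(.524,.052,.030,72.8)"
```

```text
tcp [0.5266 0.0529 0.1127] inbox [0.0272 0.3251] tooly deg 72.83 q6 -1.32 w 0.601 F [ 0.6 -0.2 -0.6] t 21.7
tool shift [ 0.0027 -0.0018  0.0827] tool z turn 0.0
```

Emit:
apply_moves([
  [0.002,-0.001,0.03,0,0,0,0.4],
  [0,0,0.03,0,0,0,0.4],
  [0,0,0.018,0,0,0,0.4],
  [0,0,0.004,0,0,0,0.4],
  [0,0,0,0,0,0,0.4],
])

```text
time_s: 22.12
tcp_pos: [0.5207, 0.0527, 0.0277]
tool_rot: [-0.469, -3.103, 0.001]
contact_force: [0.6, -0.1, 0.8]
width: 0.6
finger_force: 0.0
```

Emit:
apply_moves([
  [0,0,0,0,0,0,1],
  [0,0,0,0,0,0,1],
  [0,0,0,0,0,0,1],
  [0,0,0,0,0,0,1],
  [0,0,0,0,0,0,1],
])

```text
time_s: 22.53
tcp_pos: [0.5238, 0.053, 0.0313]
tool_rot: [0.468, 3.103, 0.0]
contact_force: [0.0, -1.1, 6.7]
width: 0.249
finger_force: 40.1
```

```bash
python3 -c "
from h import *
to(.524,.052,.030,72.8)"
```

```text
tcp [0.5238 0.053  0.0313] inbox [0.0243 0.3251] tooly deg 72.86 q6 -1.32 w 0.249 F [ 0.  -1.1  6.7] t 22.5333
tool shift [-0.0005 -0.0009  0.0013] tool z turn 0.1
```

Emit:
apply_moves([
  [0,0,-0.025,0,0,0,1],
  [0,0,-0.035,0,0,0,1],
  [0,0,-0.035,0,0,-6,1],
  [0,0,-0.035,0,0,-6,1],
  [0,0,-0.015,0,0,-6,1],
])

```text
time_s: 22.95
tcp_pos: [0.5243, 0.0531, 0.18]
tool_rot: [-0.032, 3.134, -0.001]
contact_force: [1.4, 0.4, -0.4]
width: 0.254
finger_force: 39.3
```

Emit:
apply_moves([
  [0.003,-0.034,0,0,0,0,1],
  [0.003,-0.034,0,0,0,0,1],
  [0.003,-0.034,0,0,0,0,1],
  [0.003,-0.034,0,0,0,0,1],
  [0.003,-0.034,0,0,0,0,1],
])

```text
time_s: 23.37
tcp_pos: [0.5091, -0.1184, 0.1748]
tool_rot: [-0.024, 3.141, -0.0]
contact_force: [0.6, -0.8, -0.4]
width: 0.252
finger_force: 39.5
```

Emit:
apply_moves([
  [0.003,-0.034,0,0,0,0,1],
  [0.003,-0.034,0,0,0,0,1],
  [0.003,-0.034,0,0,0,0,1],
  [0,-0.005,0,0,0,0,1],
  [0,0,0,0,0,0,1],
])

```text
time_s: 23.78
tcp_pos: [0.5017, -0.2262, 0.1746]
tool_rot: [-0.018, 3.141, -0.001]
contact_force: [-0.2, 0.4, -1.5]
width: 0.255
finger_force: 39.7
```

```bash
python3 -c "
from h import *
to(.5038,-.2245,.046,90.85)
F={c:grab_frame(c) for c in('top','scene')}
cv2.imwrite('pics/row2.png',np.hstack([cv2.resize(x[:,:,::-1],(396,363),interpolation=cv2.INTER_CUBIC) for x in(F['top'][155:265,300:420],F['scene'][100:210,265:385])]))"
```

```text
tcp [ 0.5017 -0.2262  0.1746] inbox [-0.0021  0.0463] tooly deg 90.65 q6 -2.15 w 0.255 F [-0.2  0.4 -1.5] t 23.7833
tool shift [-0.002   0.0018  0.1286] tool z turn -0.2
```

View pics/row2.png

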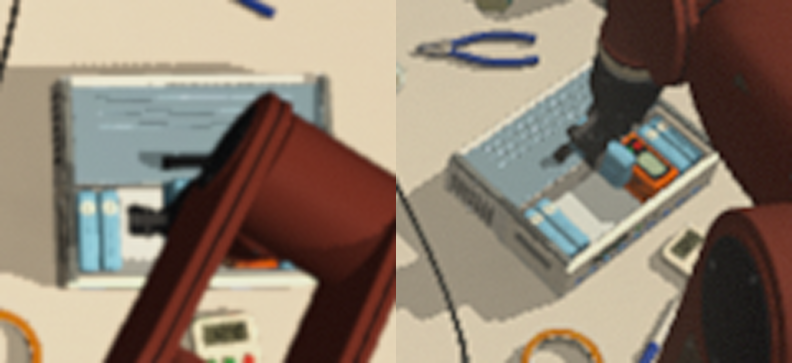

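Emit:
apply_moves([
  [-0.002,0,0.03,0,0,0,1],
  [0,0,0.03,0,0,0,1],
  [0,0,0.02,0,0,0,1],
  [0,0,0.02,0,0,0,1],
  [0,0,0,0,0,0,1],
])

```text
time_s: 24.3
tcp_pos: [0.5014, -0.2204, 0.0699]
tool_rot: [0.027, -3.135, -0.007]
contact_force: [-0.9, 0.8, -0.7]
width: 0.254
finger_force: 39.8
```

Emit:
apply_moves([
  [0,0,0.01,0,0,0,1],
  [0,0,0.01,0,0,0,1],
  [0,0,0.006,0,0,0,1],
  [0,0,0.002,0,0,0,1],
  [0,0,0,0,0,0,1],
])

```text
time_s: 24.72
tcp_pos: [0.504, -0.224, 0.0461]
tool_rot: [0.023, -3.141, -0.0]
contact_force: [-0.1, -0.1, -1.0]
width: 0.251
finger_force: 39.6
```

```bash
python3 -c "
from h import *
to(.5038,-.2245,.045,90.85)"
```

```text
tcp [ 0.504  -0.224   0.0461] inbox [0.0003 0.0485] tooly deg 90.85 q6 -2.15 w 0.251 F [-0.1 -0.1 -1. ] t 24.7167
tool shift [ 0.0002 -0.0005  0.0011] tool z turn 0.0
```

Emit:
apply_moves([
  [0,0,0.001,0,0,0,1],
  [0,0,0,0,0,0,0.67],
  [0,0,0,0,0,0,0.67],
  [0,0,0,0,0,0,0.67],
  [0,0,0,0,0,0,0.67],
])

```text
time_s: 25.13
tcp_pos: [0.5045, -0.2246, 0.0459]
tool_rot: [-0.023, 3.141, -0.001]
contact_force: [-0.2, -0.3, 0.1]
width: 0.329
finger_force: 0.3
```

Emit:
apply_moves([
  [0,0,-0.015,0,0,0,0.67],
  [0,0,-0.03,0,0,0,0.67],
  [0,0,-0.035,0,0,0,0.67],
  [0,0,-0.035,0,0,0,0.4],
  [0,0,-0.015,0,0,0,0.4],
])

```text
time_s: 25.55
tcp_pos: [0.5061, -0.2254, 0.1808]
tool_rot: [-0.023, 3.135, -0.006]
contact_force: [0.5, -0.3, 1.3]
width: 0.593
finger_force: 0.0
```

```bash
python3 -c "
from h import *
to(.533,.1515,.17,98.6)"
```

```text
tcp [ 0.5061 -0.2254  0.1808] inbox [0.0024 0.047 ] tooly deg 90.84 q6 -2.15 w 0.593 F [ 0.5 -0.3  1.3] t 25.55
tool shift [-0.0324  0.3765  0.0096] tool z turn -7.8
```

Emit:
apply_moves([
  [-0.003,0.038,0,0,0,0,0.4],
  [-0.003,0.038,0,0,0,0,0.4],
  [-0.003,0.038,0,0,0,0,0.4],
  [-0.003,0.038,0,0,0,0,0.4],
  [-0.003,0.038,0,0,0,0,0.4],
])

```text
time_s: 25.97
tcp_pos: [0.5161, -0.0324, 0.1757]
tool_rot: [-0.022, 3.141, -0.0]
contact_force: [0.3, -0.2, 0.1]
width: 0.603
finger_force: 0.0
```

Emit:
apply_moves([
  [-0.003,0.038,0,0,0,0,0.4],
  [-0.003,0.038,0,0,0,0,0.4],
  [-0.003,0.038,0,0,0,0,0.4],
  [-0.003,0.038,0,0,0,0,0.4],
  [-0.003,0.036,0,0,0,0,0.4],
])

```text
time_s: 26.38
tcp_pos: [0.5282, 0.1564, 0.1757]
tool_rot: [-0.024, 3.141, 0.0]
contact_force: [1.1, 0.5, 0.2]
width: 0.604
finger_force: 0.0
```

Emit:
apply_moves([
  [0,0,0,0,0,-4,0.4],
  [0,0,0,0,0,-4,0.4],
  [0,0,0.03,0,0,0,0.4],
  [0,0,0.03,0,0,0,0.4],
  [0,0,0,0,0,0,0.4],
])

```text
time_s: 26.8
tcp_pos: [0.5243, 0.1538, 0.1097]
tool_rot: [0.242, -3.123, 0.001]
contact_force: [-1.6, -0.7, -1.9]
width: 0.598
finger_force: 0.0
```

```bash
python3 -c "
from h import *
to(.533,.1515,.031,98.6)
c='scene';print([(round(d['score'],2),np.round(d['extent'],1)) for d in (grab_frame(c) is not None and find_in(c,'pack_1'))], proj(c,[[.533,.1515,.03]]))"
```

```text
tcp [0.5243 0.1538 0.1097] inbox [0.0264 0.4259] tooly deg 98.86 q6 -1.58 w 0.598 F [-1.6 -0.7 -1.9] t 26.8
tool shift [-0.009  -0.0036  0.0786] tool z turn 0.3
[(0.63, array([345.5, 147.8,  13.2,  17.7])), (0.56, array([179.4, 310.4,  14.2,  25.9]))] [[242.56734726 212.93601771]]
```

Emit:
apply_moves([
  [-0.007,-0.002,0.02,0,0,0,0.4],
  [0,0,0.01,0,0,0,0.4],
  [0,0,0,0,0,0,0.4],
  [0,0,0,0,0,0,0.4],
  [0,0,0,0,0,0,0.4],
])

```text
time_s: 27.32
tcp_pos: [0.5362, 0.1534, 0.0866]
tool_rot: [-0.242, 3.131, 0.0]
contact_force: [0.5, -0.3, 0.2]
width: 0.599
finger_force: 0.0
```

```bash
python3 -c "
from h import *
to(.533,.1515,.031,98.6)"
```

```text
tcp [0.5362 0.1534 0.0866] inbox [0.0383 0.4254] tooly deg 98.84 q6 -1.59 w 0.599 F [ 0.5 -0.3  0.2] t 27.3167
tool shift [ 0.0036 -0.0014  0.0556] tool z turn 0.2
```

Emit:
apply_moves([
  [0.003,-0.001,0.025,0,0,0,0.4],
  [0,0,0.02,0,0,0,0.4],
  [0,0,0.01,0,0,0,0.4],
  [0,0,0,0,0,0,0.4],
  [0,0,0,0,0,0,0.4],
])

```text
time_s: 27.73
tcp_pos: [0.533, 0.1519, 0.0307]
tool_rot: [0.242, -3.132, -0.0]
contact_force: [-0.1, -0.5, 0.1]
width: 0.599
finger_force: 0.0
```

Emit:
apply_moves([
  [0,0,0,0,0,0,1],
  [0,0,0,0,0,0,1],
  [0,0,0,0,0,0,1],
  [0,0,0,0,0,0,1],
  [0,0,0,0,0,0,1],
])

```text
time_s: 28.15
tcp_pos: [0.5343, 0.1521, 0.0319]
tool_rot: [-0.242, 3.129, 0.0]
contact_force: [-0.6, -0.1, 6.6]
width: 0.252
finger_force: 40.4
```

Emit:
apply_moves([
  [0,0,-0.025,0,0,0,1],
  [0,0,-0.035,0,0,0,1],
  [0,0,-0.035,0,0,4,1],
  [0,0,-0.035,0,0,4,1],
  [0,0,-0.015,0,0,0,1],
])

```text
time_s: 28.57
tcp_pos: [0.5351, 0.1523, 0.1808]
tool_rot: [-0.018, 3.135, 0.001]
contact_force: [1.1, 1.4, -0.9]
width: 0.25
finger_force: 39.6
```

```bash
python3 -c "
from h import *
to(.5045,-.2715,.046,90.85)"
```

```text
tcp [0.5351 0.1523 0.1808] inbox [0.0372 0.4242] tooly deg 90.64 q6 -1.45 w 0.25 F [ 1.1  1.4 -0.9] t 28.5667
tool shift [ 0.0363 -0.4235  0.1342] tool z turn -0.2
```

Emit:
apply_moves([
  [0.003,-0.038,0,0,0,0,1],
  [0.003,-0.038,0,0,0,0,1],
  [0.003,-0.038,0,0,0,0,1],
  [0.003,-0.038,0,0,0,0,1],
  [0.003,-0.038,0,0,0,0,1],
])

```text
time_s: 28.98
tcp_pos: [0.5201, -0.0398, 0.1755]
tool_rot: [-0.024, 3.141, -0.0]
contact_force: [1.8, 0.1, -1.1]
width: 0.254
finger_force: 39.6
```

Emit:
apply_moves([
  [0.003,-0.038,0,0,0,0,1],
  [0.003,-0.038,0,0,0,0,1],
  [0.003,-0.038,0,0,0,0,1],
  [0.003,-0.038,0,0,0,0,1],
  [0.003,-0.038,0,0,0,0,1],
])

```text
time_s: 29.4
tcp_pos: [0.5079, -0.2303, 0.1754]
tool_rot: [-0.023, 3.141, 0.0]
contact_force: [0.3, 0.5, -0.3]
width: 0.253
finger_force: 39.7
```

Emit:
apply_moves([
  [0.005,-0.04,0,0,0,0,1],
  [0,0,0.02,0,0,0,1],
  [0,0,0,0,0,0,1],
  [0,0,0,0,0,0,1],
  [0,0,0,0,0,0,1],
])

```text
time_s: 29.82
tcp_pos: [0.504, -0.2676, 0.1553]
tool_rot: [0.024, -3.141, -0.001]
contact_force: [0.0, 0.6, -0.4]
width: 0.25
finger_force: 39.8
```

```bash
python3 -c "
from h import *
to(.5045,-.2715,.046,90.85)
F={c:grab_frame(c) for c in('top','scene')}
cv2.imwrite('pics/row3.png',np.hstack([cv2.resize(x[:,:,::-1],(396,363),interpolation=cv2.INTER_CUBIC) for x in(F['top'][155:265,300:420],F['scene'][100:210,265:385])]))"
```

```text
tcp [ 0.504  -0.2676  0.1553] inbox [-0.0004  0.0049] tooly deg 90.89 q6 -2.21 w 0.25 F [ 0.   0.6 -0.4] t 29.8167
tool shift [-0.0005 -0.004   0.1093] tool z turn 0.0
```

View pics/row3.png

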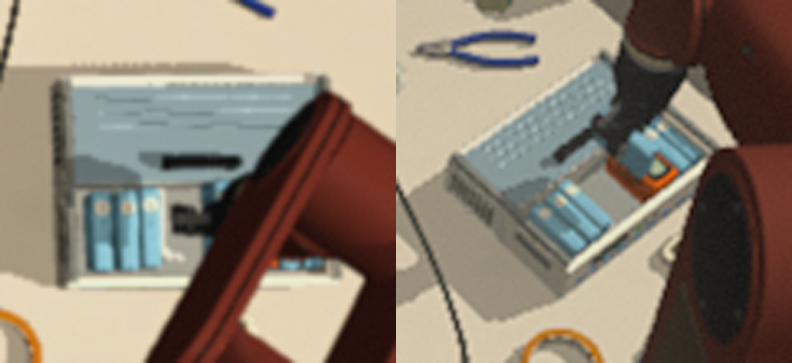

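Emit:
apply_moves([
  [0,-0.004,0.03,0,0,0,1],
  [0,0,0.03,0,0,0,1],
  [0,0,0.02,0,0,0,1],
  [0,0,0.01,0,0,0,1],
  [0,0,0,0,0,0,1],
])

```text
time_s: 30.33
tcp_pos: [0.5031, -0.2707, 0.0632]
tool_rot: [0.025, -3.138, -0.004]
contact_force: [-0.1, -0.3, -0.6]
width: 0.257
finger_force: 39.8
```

Emit:
apply_moves([
  [0,0,0.01,0,0,0,1],
  [0,0,0.006,0,0,0,1],
  [0,0,0.002,0,0,0,1],
  [0,0,0,0,0,0,1],
  [0,0,0,0,0,0,1],
])

```text
time_s: 30.75
tcp_pos: [0.5046, -0.2729, 0.0479]
tool_rot: [-0.023, 3.141, -0.001]
contact_force: [0.3, -0.6, -0.5]
width: 0.25
finger_force: 39.8
```

```bash
python3 -c "
from h import *
to(.5045,-.2715,.046,90.85)"
```

```text
tcp [ 0.5046 -0.2729  0.0479] inbox [ 0.0001 -0.0004] tooly deg 90.85 q6 -2.22 w 0.25 F [ 0.3 -0.6 -0.5] t 30.75
tool shift [0.0001 0.0014 0.0019] tool z turn -0.0
```

Release, lift and move aside to look.

Emit:
apply_moves([
  [0,0,0.002,0,0,0,1],
  [0,0,0,0,0,0,0.64],
  [0,0,0,0,0,0,0.64],
  [0,0,0,0,0,0,0.64],
  [0,0,0,0,0,0,0.64],
])

```text
time_s: 31.17
tcp_pos: [0.5043, -0.2727, 0.0456]
tool_rot: [-0.023, 3.141, -0.0]
contact_force: [1.1, -0.2, -0.2]
width: 0.361
finger_force: 0.0
```

Emit:
apply_moves([
  [0,0,-0.015,0,0,0,0.64],
  [0,0,-0.03,0,0,0,0.64],
  [0,0,-0.035,0,0,0,0.64],
  [0,0,-0.035,0,0,0,1],
  [0,0,-0.015,0,0,0,1],
])

```text
time_s: 31.58
tcp_pos: [0.5062, -0.274, 0.1809]
tool_rot: [-0.023, 3.136, -0.007]
contact_force: [2.5, -0.8, -0.2]
width: 0.083
finger_force: 0.0
```

Emit:
apply_moves([
  [0,0.04,0,0,0,0,1],
  [0,0.04,0,0,0,0,1],
  [0,0.04,0,0,0,0,1],
  [0,0.04,0,0,0,0,1],
  [0,0.04,0,0,0,0,1],
])

```text
time_s: 32.0
tcp_pos: [0.5009, -0.071, 0.1756]
tool_rot: [-0.022, 3.141, -0.0]
contact_force: [0.3, 0.2, 0.3]
width: 0.002
finger_force: 0.0
```

Emit:
apply_moves([
  [0,0.04,0,0,0,0,1],
  [0,0.04,0,0,0,0,1],
  [0,0.04,0,0,0,0,1],
  [0,0.04,0,0,0,0,1],
  [0,0.02,0,0,0,0,1],
])

```text
time_s: 32.42
tcp_pos: [0.498, 0.1112, 0.1757]
tool_rot: [-0.027, 3.141, 0.002]
contact_force: [-0.6, -0.5, -0.0]
width: -0.001
finger_force: 0.0
```

```bash
python3 -c "
from h import *
rep()
F={c:grab_frame(c) for c in('top','scene')}
cv2.imwrite('pics/row4.png',np.hstack([cv2.resize(x[:,:,::-1],(396,363),interpolation=cv2.INTER_CUBIC) for x in(F['top'][155:265,300:420],F['scene'][100:210,265:385])]))"
```

```text
tcp [0.498  0.1112 0.1757] inbox [-0.0006  0.3838] tooly deg 90.97 q6 -1.52 w -0.001 F [-0.6 -0.5 -0. ] t 32.4167
```

View pics/row4.png

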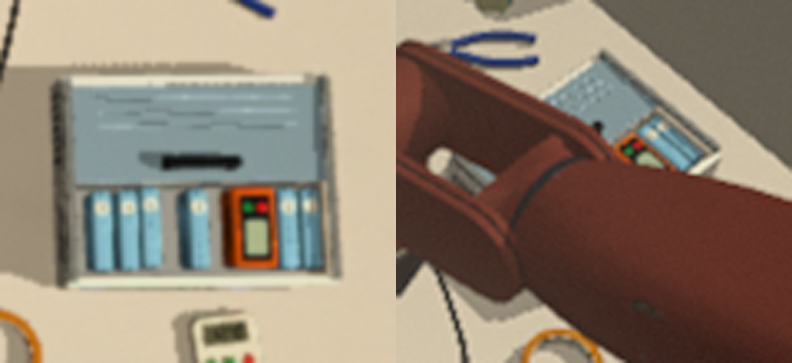

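Emit:
apply_moves([
  [-0.0095,-0.038,0,0,0,0,1],
  [-0.0095,-0.038,0,0,0,0,1],
  [-0.0095,-0.038,0,0,0,0,1],
  [-0.0095,-0.038,0,0,0,0,1],
  [-0.0095,-0.038,0,0,0,0,1],
])

```text
time_s: 32.93
tcp_pos: [0.5489, -0.0848, 0.1755]
tool_rot: [-0.023, 3.141, -0.001]
contact_force: [1.3, 0.8, 0.1]
width: 0.001
finger_force: 0.0
```

Emit:
apply_moves([
  [-0.0095,-0.038,0,0,0,0,1],
  [-0.0095,-0.038,0,0,0,0,1],
  [-0.0095,-0.038,0,0,0,0,1],
  [-0.0095,-0.038,0,0,0,0,1],
  [-0.0095,-0.038,0,0,0,0,1],
])

```text
time_s: 33.35
tcp_pos: [0.5986, -0.2746, 0.1753]
tool_rot: [0.021, -3.141, 0.001]
contact_force: [0.4, -0.4, -0.1]
width: 0.003
finger_force: 0.0
```

Emit:
apply_moves([
  [0,-0.003,0.03,0,0,0,1],
  [0,0,0.01,0,0,0,1],
  [0,0,0,0,0,0,1],
  [0,0,0,0,0,0,1],
  [0,0,0,0,0,0,1],
])

```text
time_s: 33.77
tcp_pos: [0.5994, -0.2736, 0.1362]
tool_rot: [-0.025, 3.141, -0.0]
contact_force: [0.6, -0.1, 1.1]
width: 0.002
finger_force: 0.0
```

```bash
python3 -c "
from h import *
to(.6,-.271,.093,90.85)"
```

```text
tcp [ 0.5994 -0.2736  0.1362] inbox [ 0.0949 -0.0026] tooly deg 90.9 q6 -2.13 w 0.002 F [ 0.6 -0.1  1.1] t 33.7667
tool shift [-0.0006  0.0026  0.0432] tool z turn 0.1
```

Emit:
apply_moves([
  [0,0,0.02,0,0,0,1],
  [0,0,0.014,0,0,0,1],
  [0,0,0.007,0,0,0,1],
  [0,0,0,0,0,0,1],
  [0,0,0,0,0,0,1],
])

```text
time_s: 34.18
tcp_pos: [0.599, -0.2736, 0.0941]
tool_rot: [0.024, -3.141, -0.001]
contact_force: [0.1, -0.4, -0.8]
width: 0.003
finger_force: 0.0
```

Emit:
apply_moves([
  [0.01,0,0,0,0,0,1],
  [0.014,0,0,0,0,0,1],
  [0.014,0,0,0,0,0,1],
  [0.014,0,0,0,0,0,1],
  [0.014,0,0,0,0,0,1],
])

```text
time_s: 34.6
tcp_pos: [0.534, -0.2756, 0.0958]
tool_rot: [-0.024, 3.138, -0.003]
contact_force: [2.9, -1.2, -1.6]
width: 0.001
finger_force: 1.2
```

Emit:
apply_moves([
  [0.012,0,0,0,0,0,1],
  [0.01,0,0,0,0,0,1],
  [0.008,0,0,0,0,0,1],
  [0.006,0,0,0,0,0,1],
  [0.003,0,0,0,0,0,1],
])

```text
time_s: 35.02
tcp_pos: [0.4942, -0.2761, 0.0951]
tool_rot: [-0.023, 3.14, -0.001]
contact_force: [2.6, -1.7, 1.3]
width: 0.003
finger_force: 0.8
```

```bash
python3 -c "
from h import *
rep()"
```

```text
tcp [ 0.4942 -0.2761  0.0951] inbox [-0.0104 -0.0035] tooly deg 90.84 q6 -2.23 w 0.003 F [ 2.6 -1.7  1.3] t 35.0167
```

Emit:
apply_moves([
  [0.003,0,0,0,0,0,1],
  [0.002,0,0,0,0,0,1],
  [0.002,0,0,0,0,0,1],
  [0,0,0,0,0,0,1],
  [0,0,0,0,0,0,1],
])

```text
time_s: 35.43
tcp_pos: [0.4894, -0.276, 0.0947]
tool_rot: [-0.023, 3.137, -0.002]
contact_force: [8.8, -0.2, -2.8]
width: 0.002
finger_force: 4.4
```

Emit:
apply_moves([
  [0.002,0,0,0,0,0,1],
  [0,0,0,0,0,0,1],
  [0,0,0,0,0,0,1],
  [-0.01,0,0,0,0,0,1],
  [0,0,-0.03,0,0,0,1],
])

```text
time_s: 35.85
tcp_pos: [0.4923, -0.2726, 0.1179]
tool_rot: [0.024, -3.132, -0.012]
contact_force: [-1.4, 0.8, -0.6]
width: -0.001
finger_force: 0.0
```

Emit:
apply_moves([
  [0,0,-0.035,0,0,0,1],
  [0,0.03,-0.035,0,0,0,1],
  [0,0.04,0,0,0,0,1],
  [0,0.04,0,0,0,0,1],
  [0,0.04,0,0,0,0,1],
])

```text
time_s: 36.27
tcp_pos: [0.4927, -0.1274, 0.1914]
tool_rot: [0.021, -3.141, 0.0]
contact_force: [0.9, 0.2, 0.4]
width: -0.003
finger_force: 0.0
```

Emit:
apply_moves([
  [0,0.04,0,0,0,0,1],
  [0,0.04,0,0,0,0,1],
  [0,0.04,0,0,0,0,1],
  [0,0.04,0,0,0,0,1],
  [0,0.04,0,0,0,0,1],
])

```text
time_s: 36.68
tcp_pos: [0.4892, 0.0733, 0.1906]
tool_rot: [0.023, -3.14, 0.001]
contact_force: [1.5, 0.8, -0.1]
width: -0.002
finger_force: 0.0
```

```bash
python3 -c "
from h import *
rep()
T=grab_frame('top')
u,v=proj('top',[[.4735,-.273,.085]])[0]
d=np.zeros((384,512),bool);r=(slice(int(v)-14,int(v)+15),slice(int(u)-25,int(u)+26));d[r]=T.max(2)[r]<70
print(fit({'top':comp(d,u,v)},[.472,-.275,.02],.012,.076,.072,.09))
cv2.imwrite('pics/end.png',cv2.resize(T[150:280,250:430,::-1],(720,520)))"
```

```text
tcp [0.4892 0.0733 0.1906] inbox [-0.01   0.346] tooly deg 90.85 q6 -1.6 w -0.002 F [ 1.5  0.8 -0.1] t 36.6833
(array([ 0.47053792, -0.27166412,  0.00824668]), np.float64(0.07795877659574468))
```

View pics/end.png

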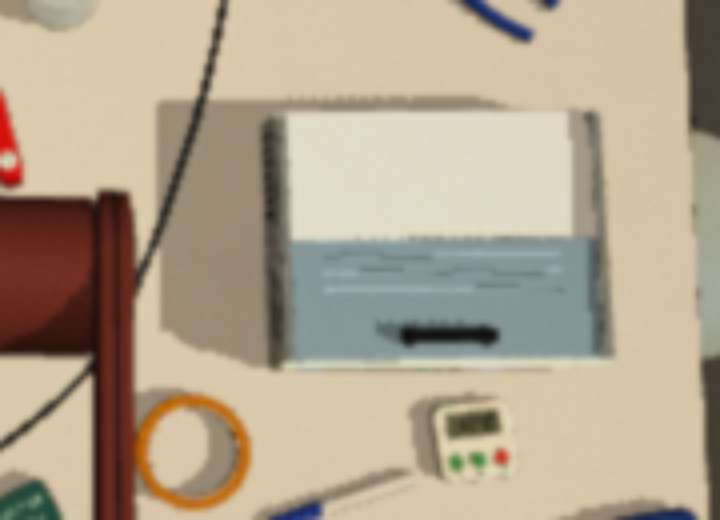

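The cover is shut, with its grip bar at (450,333) in the crop and its front edge at the front wall. The timer hasn't moved.

```bash
python3 -c "
from rig import *
print(job_done())"
```

```text
the job is handed in; nothing more can be done
None
```

I handed in the job: the logger and both bench packs (only two were there) are in the row with the logger between pack_2 and pack_3, and the cover is shut to its front stop; the hand-in returned no verdict.

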